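# Fit the twist-in stop in the bed's channel and butt the blank against it

### The arm

A 6-joint arm with a two-finger parallel gripper is mounted at the origin on the work surface. World frame = base frame: x ahead of the robot, y to its left, z up, the work surface at z = 0. Lengths are in mm, angles in degrees, forces in N, time in s.
With the tool pointing down it reaches from about 300 to 850 mm from the base axis. Payload 4.2 kg.
Tool frame: the origin (TCP) lies between the finger pads; the fingertips stand 19 mm ahead of it and the grasp point (between the pads) is the TCP (env.tips_ahead is the distance from the TCP to the fingertips, in mm); z points along the fingers, y is the direction in which the jaws open and shut (so a half turn about z gives the same grasp; the last joint's range is limited). The gripper opens to 91 mm and grips with 3 to 60 N. Pads are 32 mm wide; open, the fingers measure 118 mm over their backs; the gripper's body (76 mm by 178 mm) begins 60 mm behind the grasp point.
Start: joints at [-1.146, 18.312, 89.639, -0, 72.044, -1.146], TCP at [575.014, 0, 232.976] pointing down, gripper open.
Joint ranges: [-177.97, 177.97], [-48.28, 115.42], [12.27, 149.76], [-77.06, 257.06], [2.81, 150.46], [-146.56, 146.56]. Speed limits (degrees/s): [147.25, 147.25, 180, 180, 180, 180].

### API

Orientations are given as [roll, pitch, yaw] about the fixed x, y, z axes, in that order (R = Rz(yaw) Ry(pitch) Rx(roll)).
In Python, from workcell import telemetry, viewer, job_done, env gives the robot as it stands. The module is installed in compiled form; this text tells all that it offers.
- The arm moves only by the shell command python3 -m jog 'ROWS' [FORCE]. ROWS is JSON, a list of rows, each a list of 3 entries, a list of its own where there are three numbers: the shift along the tool's x, y, z in cm, then the turn about the tool's z in degrees, then the opening, from 0 (shut) to 1 (fully open). A call has 1 to 10 rows; each row shifts and turns the pose as measured when the row begins, along the tool's axes as they then stand; what a row does not reach is not made up. A row lasts 1/8 s, in which the tool goes at most 62.5 mm and 10.7 degrees, less where a joint would pass 70% of its speed; a pose out of reach is approached as far as the arm can. A call is refused whole if a number of a shift passes 6.25 or a number of a turn 10.7, either way. A call with a gripper value outside its range is refused whole. The fingers move at their own pace and stop on an object; FORCE is the grip in N (left out, the last holds). Time passes only in rows, so rows that do not move let the fingers close. It gives the time, the measured TCP pose, the force and the opening at its end, in the units of the state.
- telemetry.state(): the state, without advancing time (a new reading comes with each control period).
- viewer.grab_frame(name): name is "scene" or "side" or "wrist"; returns a dict with "color" (420x560x3 uint8, red, green, blue), "K" (3x3 intrinsics, pixels), "rvec" (rotation vector, rad) and "tvec" (3), from world to camera coordinates, as OpenCV has them. Camera axes: x right, y down, z forward; pixel columns grow to the right and rows downward; lengths in mm; the calibration is good to about 2 mm. The wrist camera is an equidistant fisheye: a pixel r from the principal point sees the ray r / f radians off the axis. A picture is of the moment at which its call begins. There is no depth.
- job_done(): hands the job in, once; it reports no verdict.
The state is a dict: "time_s": time; "qpos": joint angles; "qvel": joint speeds; "effort": joint torques, N m; "ee_pos": TCP position; "ee_rot": TCP orientation; "force": force on the tool from outside, world axes, zero at the start; "torque": the same for the moment, N m; "gripper_width": finger opening in mm.
Only numpy, scipy, OpenCV 4.12 (cv2) and the standard library are available. Lean on these libraries where they do the work, as an engineer would, in place of code of your own. Each camera call takes 0.05 s, during which the arm holds its last target. There are 200 camera calls.

### The job

Take the wooden-barred stop from the little rack, lower its nut through the slot of the channel level with the steel pointer, push it down against its spring and twist it a quarter turn, then let it rise so that its grooves catch the channel's lips with the bar standing square across the channel, in line with the pointer. Then gently slide the pine blank along the fence until it butts against the stop's shoe, without shifting the stop off the pointer, and leave everything there; do not disturb the black knob, the offcut or the screwdriver.

Things in the scene. Friction and masses are not known exactly. Their poses are not given: they have to be found in the camera images.
- jig: Wooden assembly bed fixed to the bench, 260 (x) x 480 (y) x 40 mm thick: a pine slab with a flush grey aluminium channel along its y axis through the middle. Origin: centre of its underside; top face at z = +40 mm, z up. A low wooden fence, 12 mm high and 22 mm wide, runs along y on the top face; its side towards the channel is at x = +37 mm.
- channel_mid (a point): Middle of the channel's slot, level with the bed's top face, axes those of the bed. Slot 27 mm wide (x), 440 long (y). Inside it is 65 mm wide, 34 mm deep. Its lips' turned-down edges (|x| 13.5 to 16.5 mm) reach 8 mm down. The stop's origin is 13 mm below this level when unturned and let go, must be 20 mm below or more to be twisted, bottoms at 23 mm, and is 16 mm below when caught.
- stop: Twist-in stop, 180 g, upright with its nut in one of the rack's pockets. Origin: centre of the steel nut's underside, z up. Nut 51 (x) x 16 (y) x 8 mm, with a 4 mm high ridge across each end (|x| 22 to 25.5 mm, top z = 12); the grooves lie inside the ridges, floor z = 8. Neck radius 8 mm. Half a turn about z makes no difference.
- stop_bar (a point): Centre of the stop's wooden bar, 53 mm above the stop's origin, axes those of the stop. The bar to grip is 50 mm long (x, same direction as the nut), 20 mm wide (y), 42 mm high. Caught in the lips, the bar's underside is 16 mm above the bed's top face; the stop then slides along the channel if pushed with more than about 6 N.
- stop_shoe (a point): Centre of the underside of the stop's sprung shoe: an aluminium plate 50 (x) x 44 (y) x 8 mm on the neck under the bar, pressed down by a spring. Free, its underside is 13 mm above the stop's origin; pushed up towards the bar it yields up to 10 mm, 3 N at first and 1 N more per mm. The shoe is too wide for the slot: it lands on the lips and the bed, and the nut goes on down.
- pointer_tip (a point): Tip of the flat steel pointer on the bed's top face, on the robot's side of the channel, 39 mm from the channel's centre line and 2 mm above the top face; it points at the channel. Axes those of the bed. Its foot, 34 mm wide and 12 mm high, lies 56 to 76 mm behind the tip. The stop's centre must come to the same y along the bed as this tip.
- blank: Plain pine block, 70 (x) x 150 (y) x 45 mm high, about 210 g, lying on the bed over the channel with its +x side about 1 mm from the fence, long side along the channel. Origin: centre of its underside. It is to slide towards the bed's +y, where the pointer is, until its +y end face (at y = +75 mm) butts against the side of the stop's shoe, 22 mm from the stop's centre.
- blank_end (a point): Centre of the blank's +y end face, 22.5 mm above its underside, axes those of the blank.
- rack: Small fixed wooden rack, 166 (x) x 52 (y) x 15 mm high, with two pockets centred at x = -40 and x = +40 mm, each 57 (x) x 23 mm (y) and 10 mm deep; origin: centre of its underside. Stop and knob stand in its pockets, either way round.
- knob: A clamping knob that stands in the rack's other pocket and is to be left alone: round black plastic knob 44 mm in diameter, 34 mm high, on a steel collar, with no wooden bar. Origin: on its axis at the rack's top face.
- offcut: Loose pine offcut 40 x 90 x 22 mm lying on the bed behind the fence, to be left alone. Origin: centre of its underside.
- driver: Screwdriver 170 mm long lying on the robot's side of the bed, handle towards -y, to be left alone. Origin: near its middle on its underside.
Things that resemble listed ones, but are neither listed nor needed, are in the scene too. Of the things like the stop, leave any that is green or white; of the rest the larger one is meant.

How it is judged:
By the outcome, as a careful person would: the job done as asked, in the order asked, and still so for the second after the job is handed in, with the robot touching nothing.
It also fails if it takes over 66 s, if anything falls off the work surface, if the arm or the gripper's body presses on something with over 40 N, if the wrist force passes 120 N, or if a joint passes its speed limit or range.

## Working session

There is one attempt and no reset: what is moved stays moved. The work goes in short steps, Python scripts to look and compute and a shell command to move; the robot and the scene stay as the last step left them, time stands still between calls to the robot, and variables do not carry over. Pictures are saved under pics/ and viewed, about 8 in all and at most 12, crops included, and the job is handed in when it is done.

```bash
mkdir -p pics; cat > h.py <<'E'
import numpy as np, cv2, json
from workcell import telemetry, viewer, job_done, env
def grab(n,save=None):
    f=viewer.grab_frame(n)
    f={k:np.array(v) for k,v in f.items()}; f['n']=n
    np.savez('pics/%s.npz'%(save or n),**f)
    if save: cv2.imwrite('pics/%s.png'%save,f['color'][:,:,::-1])
    return f
def load(s): return dict(np.load('pics/%s.npz'%s))
def ray(f,u,v):
    K=f['K']; R=cv2.Rodrigues(f['rvec'].astype(float))[0]; t=f['tvec'].reshape(3)
    x=(u-K[0,2])/K[0,0]; y=(v-K[1,2])/K[1,1]
    if str(f['n'])=='wrist':
        r=np.hypot(x,y); d=np.array([np.sin(r)*x/max(r,1e-9),np.sin(r)*y/max(r,1e-9),np.cos(r)])
    else: d=np.array([x,y,1.])
    return -R.T@t, R.T@d
def plane(f,u,v,z):
    o,d=ray(f,u,v); return (o+d*(z-o[2])/d[2]).round(1)
def proj(f,p):
    R=cv2.Rodrigues(f['rvec'].astype(float))[0]; c=R@np.array(p,float)+f['tvec'].reshape(3); K=f['K']
    if str(f['n'])=='wrist':
        r=np.hypot(c[0],c[1]); th=np.arctan2(r,c[2]); x,y=c[0]/r*th,c[1]/r*th
    else: x,y=c[0]/c[2],c[1]/c[2]
    return np.array([K[0,0]*x+K[0,2],K[1,1]*y+K[1,2]]).round(1)
def crop(f,x0,y0,x1,y1,s,name):
    cv2.imwrite('pics/%s.png'%name,cv2.resize(f['color'][y0:y1,x0:x1,::-1],None,fx=s,fy=s,interpolation=cv2.INTER_CUBIC))
E
python3 - <<'E'
from h import *
for n in ['scene','side','wrist']:
    f=grab(n,n+'0'); o,d=ray(f,280,210); print(n,o.round(),d.round(2),f['K'].round(1).tolist())
a,b,c=[load(n+'0')['color'][:,:,::-1] for n in ['scene','side','wrist']]
print(telemetry.state())
E
```

```text
scene [1555.  -86.  792.] [-0.81  0.15 -0.56] [[543.5, 0.0, 289.4], [0.0, 543.5, 211.3], [0.0, 0.0, 1.0]]
side [237. 656. 809.] [ 0.31 -0.56 -0.77] [[499.9, 0.0, 283.7], [0.0, 499.9, 215.3], [0.0, 0.0, 1.0]]
wrist [575.  78. 384.] [ 0.01 -0.27 -0.96] [[325.2, 0.0, 276.9], [0.0, 325.2, 210.4], [0.0, 0.0, 1.0]]
{'time_s': 0.15, 'qpos': array([-1.14595417e+00,  1.83446784e+01,  8.96892209e+01, -4.25775573e-04,
        7.20427650e+01, -1.14628222e+00]), 'qvel': array([ 0.02521846, -0.1824354 , -0.23282568,  0.13061602,  0.05171792,
       -0.00299701]), 'effort': array([-5.72294630e-04, -4.12774551e+01, -2.32154489e+01,  7.26667210e-02,
        4.33494255e-02, -9.00343002e-05]), 'ee_pos': array([5.74662994e+02, 4.88188510e-03, 2.32306489e+02]), 'ee_rot': array([-1.79923343e+02, -1.12889546e-03,  9.00004588e+01]), 'force': array([-0.36194297,  0.42644988, -0.42305835]), 'torque': array([-0.02297089, -0.01715171,  0.01593427]), 'gripper_width': 91.18285101076029}
```

View pics/scene0.png

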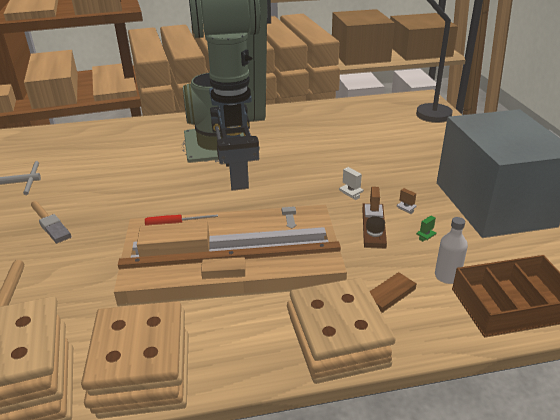

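View pics/wrist0.png

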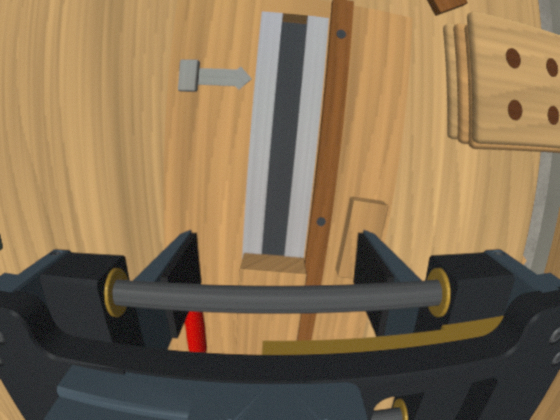

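Scene: the rack is at (375,225), with a brown-barred stop in its rear pocket (375,200) and the black knob in front (375,226). A smaller brown one is at (407,198), a white one at (350,182) and a green one at (427,228). In the wrist view the pointer tip is at about (250,78).

```bash
python3 - <<'E'
from h import *
s=load('scene0'); a=cv2.resize(s['color'][160:260,325:445,::-1],(480,400),interpolation=cv2.INTER_CUBIC)
b=load('side0')['color'][:,:,::-1]; 
cv2.imwrite('pics/m.png',np.hstack([cv2.resize(a,(240,200)),cv2.copyMakeBorder(b,0,0,0,0,0)[:200]]) if 0 else a)
E
```

```text
(no output)
```

View pics/m.png

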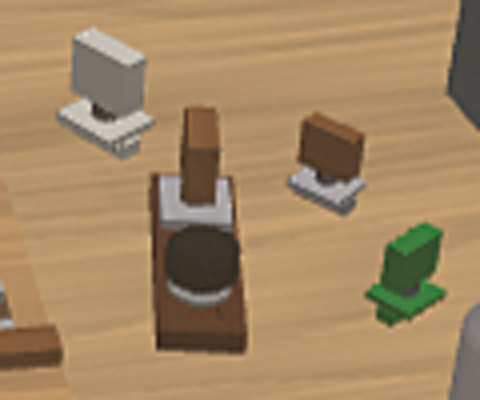

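View pics/side0.png

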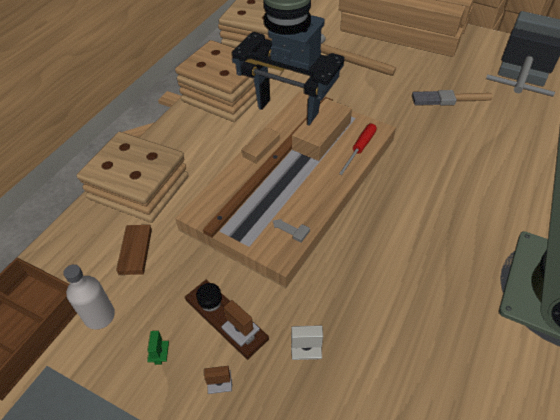

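The side view confirms that the brown-barred stop in the rack, bar top at about (238,315), is the larger of the brown ones. The small brown one (218,377), white one (307,342) and green one (157,348) stand outside the rack, so the stop meant is the one in the rack.

```bash
python3 - <<'E'
from h import *
w=load('wrist0'); img=w['color'].astype(int)
# slot edges per row, by dark threshold
L=[];Rr=[]
for v in range(30,250,10):
    row=img[v,235:340].mean(1); d=np.where(row<90)[0]
    # largest run
    runs=np.split(d,np.where(np.diff(d)>1)[0]+1); r=max(runs,key=len)+235
    L.append(plane(w,r[0]-.5,v,40)[:2]); Rr.append(plane(w,r[-1]+.5,v,40)[:2])
L=np.array(L);Rr=np.array(Rr)
for P in (L,Rr,(L+Rr)/2):
    p=np.polyfit(P[:,1],P[:,0],1); print('x=%.4f*y+%.1f'%tuple(p), 'res',(P[:,0]-np.polyval(p,P[:,1])).std().round(2))
print('w',(Rr-L)[:,0].round(1))
for n,u,v,z in [('tip',250,78,42),('ptr l',187,60,52)]: print(n,plane(w,u,v,z))
s=load('side0'); c=load('scene0')
hsv=cv2.cvtColor(s['color'],cv2.COLOR_RGB2HSV)
# rack top corners guesses side view
for n,u,v,z in [('rA',207,282,15),('rB',268,338,15),('rC',246,353,15),('rD',186,299,15),('bar top',238,315,79),('knob',209,293,49),('small',217,372,45),('white',306,328,79)]: print(n,plane(s,u,v,z))
print('scene bar',plane(c,325+200/4,160+120/4,79), 'tip scene',plane(c,291,227,42),'side tip',plane(s,275,225,42))
crop(s,170,260,290,370,5,'sidecrop')
E
```

```text
x=0.0913*y+563.4 res 0.27
x=0.0942*y+587.9 res 0.24
x=0.0927*y+575.7 res 0.22
w [25.1 25.1 25.  25.  24.9 24.9 25.  25.  25.  25.1 25.2 24.2 24.3 24.4
 24.5 24.7 24.9 24.  24.2 24.4 24.7 24.9]
tip [546.9 122.9  42. ]
ptr l [482.4 144.2  52. ]
rA [597.  288.3  15. ]
rB [443.  335.5  15. ]
rC [463.1 376.   15. ]
rD [611.5 335.8  15. ]
bar top [489. 348.  79.]
knob [566.3 321.4  49. ]
small [479.6 434.7  45. ]
white [380.5 318.9  79. ]
scene bar [487.  345.5  79. ] tip scene [544. 122.  42.] side tip [536.5 131.3  42. ]
```

View pics/sidecrop.png

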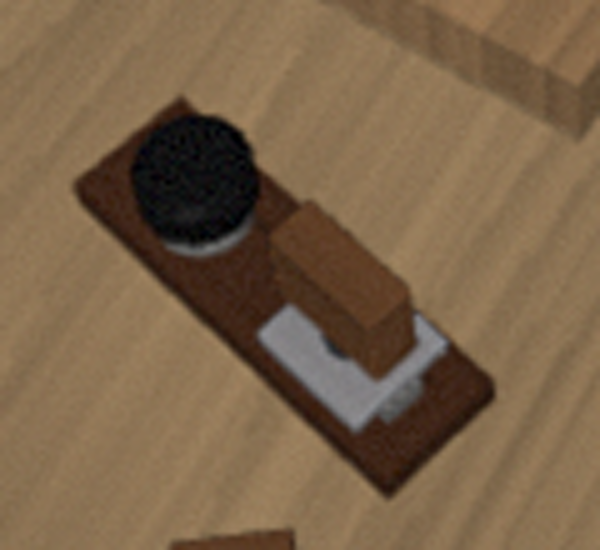

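```bash
cat >> h.py <<'E'
from scipy.spatial.transform import Rotation as Ro
def need(p,jaw):
    s=telemetry.state(); R=Ro.from_euler('xyz',s['ee_rot'],degrees=True).as_matrix()
    sh=R.T@(np.array(p,float)-s['ee_pos'])/10
    a=np.degrees(np.arctan2(R[1,1],R[0,1])); d=(jaw-a+90)%180-90
    print('t %.2f'%s['time_s'],'pos',s['ee_pos'].round(1),'jaw %.2f'%a,'F',s['force'].round(1),'w %.1f'%s['gripper_width'],'| shift cm',sh.round(3),'turn %.2f'%-d,'q6 %.1f'%s['qpos'][5],'tilt',R[:,2].round(4))
E
python3 - <<'E'
from h import *
s=load('side0')
q=[plane(s,170+u/5,260+v/5,79) for u,v in [(307,203),(412,295),(378,325),(270,238)]]
q=np.array(q)[:,:2]; print(q,'c',q.mean(0)); e=[q[1]-q[0],q[2]-q[3],q[3]-q[0],q[2]-q[1]]
print([(np.hypot(*v).round(1),np.degrees(np.arctan2(v[1],v[0])).round(1)) for v in e])
r=np.array([plane(s,170+u/5,260+v/5,15)[:2] for u,v in [(180,97),(495,388),(388,490),(77,185)]]); print(r,r.mean(0)); e=[r[1]-r[0],r[2]-r[3],r[3]-r[0],r[2]-r[1]]
print([(np.hypot(*v).round(1),np.degrees(np.arctan2(v[1],v[0])).round(1)) for v in e])
need([489,347,180],73)
E
```

```text
[[512.3 330. ]
 [464.6 343.7]
 [469.1 357.8]
 [516.4 346.7]] c [490.6  344.55]
[(np.float64(49.6), np.float64(164.0)), (np.float64(48.6), np.float64(166.8)), (np.float64(17.2), np.float64(76.2)), (np.float64(14.8), np.float64(72.3))]
[[601.7 284.4]
 [441.8 334.1]
 [456.3 382.5]
 [614.9 332.8]] [528.675 333.45 ]
[(np.float64(167.4), np.float64(162.7)), (np.float64(166.2), np.float64(162.6)), (np.float64(50.2), np.float64(74.7)), (np.float64(50.5), np.float64(73.3))]
t 0.15 pos [574.7   0.  232.3] jaw 0.00 F [-0.4  0.4 -0.4] w 91.2 | shift cm [34.699 -8.559  5.243] turn -73.00 q6 -1.1 tilt [-0.0013  0.     -1.    ]
```

```bash
python3 -m jog '[[[5.8,-1.4,0],0,1],[[5.8,-1.4,0],0,1],[[5.8,-1.4,0],0,1],[[5.8,-1.4,0],0,1],[[5.8,-1.4,0],0,1],[[5.8,-1.4,0],0,1]]' 20; python3 -m jog '[[[0,0,0],-10.5,0.6],[[0,0,0],-10.5,0.6],[[0,0,0],-10.5,0.6],[[0,0,0],-10.5,0.6],[[0,0,0],-10.5,0.6],[[0,0,0],-10.5,0.6],[[0,0,0],-10,0.6],[[0,0,0],0,0.6]]'; python3 - <<'E'
from h import *
f=grab('wrist','wrist1'); need([490.5,345,150],72.7); print(proj(f,[490.5,345,79]))
E
```

```text
time_s: 0.9
ee_pos: [490.7, 353.8, 230.2]
ee_rot: [-179.9, 0.1, 89.5]
force: [1.4, -0.3, -0.5]
gripper_width: 91.6
time_s: 1.9
ee_pos: [486.8, 358.8, 226.1]
ee_rot: [-179.6, -0.4, 164.3]
force: [0.2, -0.4, 1.0]
gripper_width: 54.5
t 1.95 pos [486.9 358.9 226.1] jaw 74.23 F [-0.4  1.2  0.1] w 54.8 | shift cm [-0.78  -1.182  7.614] turn 1.53 q6 -39.0 tilt [-0.0085 -0.0049 -1.    ]
[264.6 210.7]
```

View pics/wrist1.png

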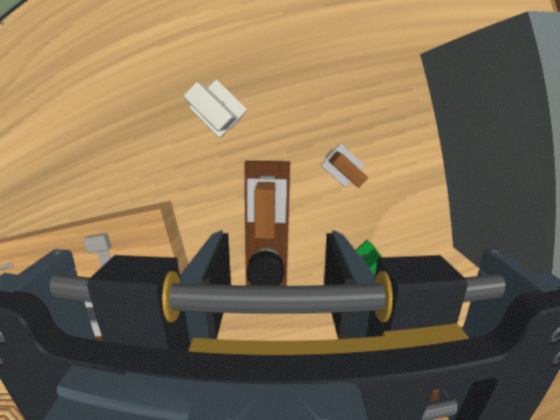

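The wrist view shows the bar centred at about (265,210), which matches the predicted (264.6,210.7) and is aligned with the jaws. Next I descend.

```bash
python3 -m jog '[[[-0.8,-1.2,3.5],1.5,0.5],[[0,0,4],0,0.5],[[0,0,0],0,0.5]]'; python3 - <<'E'
from h import *
need([490.5,345,60],72.7)
E
```

```text
time_s: 2.33
ee_pos: [491.2, 344.9, 150.2]
ee_rot: [-179.7, -0.3, 162.2]
force: [0.3, 0.1, -0.0]
gripper_width: 45.6
t 2.33 pos [491.2 344.9 150.2] jaw 72.24 F [ 0.3  0.1 -0. ] w 45.6 | shift cm [0.027 0.042 9.019] turn -0.46 q6 -38.3 tilt [-0.0068 -0.0037 -1.    ]
```

```bash
python3 -m jog '[[[0,0,4],-0.5,0.5],[[0,0,3],0,0.5],[[0,0,2],0,0.5],[[0,0,0],0,0.5]]'; python3 - <<'E'
from h import *
need([490.5,345,60],72.7)
E
python3 -m jog '[[[0,0,0],0,0],[[0,0,0],0,0],[[0,0,0],0,0],[[0,0,0],0,0],[[0,0,0],0,0]]' 40; python3 - <<'E'
from h import *
need([490.5,345,60],72.7)
E
```

```text
time_s: 2.82
ee_pos: [495.4, 348.1, 65.2]
ee_rot: [179.8, 0.1, 162.4]
force: [1.5, 0.4, 0.3]
gripper_width: 45.6
t 2.83 pos [495.4 348.1  65.2] jaw 72.42 F [1.5 0.4 0.3] w 45.6 | shift cm [ 0.372 -0.444  0.514] turn -0.28 q6 -38.5 tilt [ 0.0035  0.0032 -1.    ]
time_s: 3.45
ee_pos: [495.8, 345.8, 68.8]
ee_rot: [180.0, 0.3, 162.5]
force: [0.1, -0.1, -2.5]
gripper_width: 19.6
t 3.45 pos [495.8 345.8  68.8] jaw 72.50 F [ 0.1 -0.1 -2.5] w 19.6 | shift cm [ 0.482 -0.239  0.878] turn -0.20 q6 -38.4 tilt [ 0.0048 -0.0011 -1.    ]
```

```bash
python3 -m jog '[[[0,0,0],0,0.4],[[0,0,0],0,0.4],[[0.5,-0.1,0.5],0,0.4],[[0,0,0.3],0,0.4],[[0,0,0],0,0.4],[[0,0,0],0,0.4]]';  python3 - <<'E'
from h import *
need([490.5,345,60],72.7)
f=grab('wrist'); crop(f,170,120,370,300,4,'w2')
print([ (z,proj(f,[490.5,345,z])) for z in (37,79)])
E
```

```text
time_s: 4.2
ee_pos: [491.6, 348.8, 61.6]
ee_rot: [179.7, 0.4, 162.5]
force: [0.5, -0.5, 0.1]
gripper_width: 36.4
t 4.20 pos [491.6 348.8  61.6] jaw 72.46 F [ 0.5 -0.5  0.1] w 36.4 | shift cm [-0.008 -0.395  0.158] turn -0.24 q6 -38.1 tilt [ 0.0085  0.0036 -1.    ]
[(37, array([269.3, 254.4])), (79, array([267.9, 290.3]))]
```

View pics/w2.png

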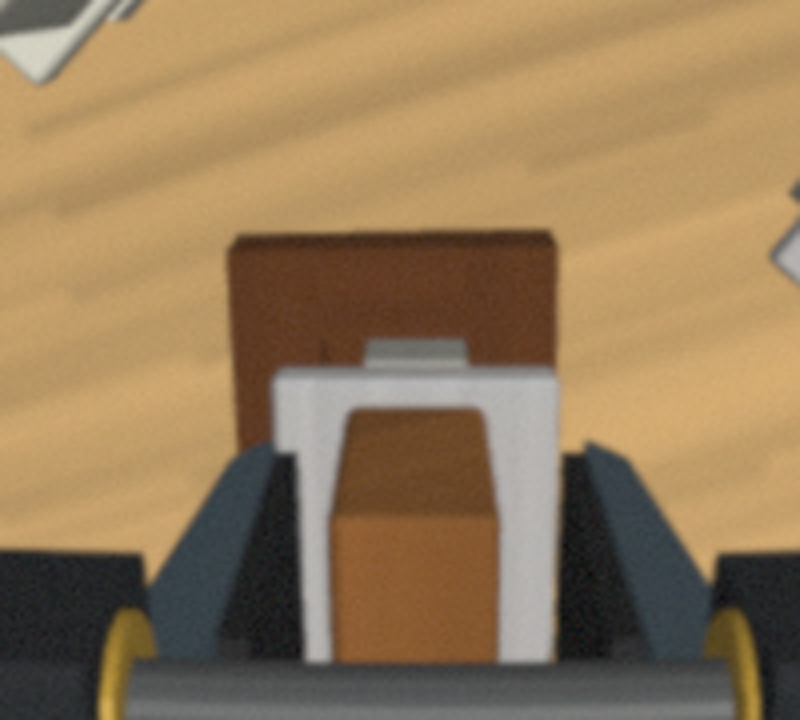

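The crop shows the bar square between the open jaws, with its top front edge from (253,249) to (294,249) in the full image.

```bash
python3 - <<'E'
from h import *
f=load('wrist')
a,b=[plane(f,170+u/4,120+515/4,79) for u in(333,497)]; print(a,b,np.hypot(*(b-a)[:2]),np.degrees(np.arctan2(*(b-a)[1::-1])))
c,d=[plane(f,170+u/4,120+370/4,26) for u in(274,558)]; print(c,d,np.hypot(*(d-c)[:2]))
ax=np.array([np.cos(np.radians(162.5)),np.sin(np.radians(162.5))])
print('centre from bar',((a+b)/2)[:2]-25*ax,'from shoe',((c+d)/2)[:2]-25*ax)
s=telemetry.state();R=Ro.from_euler('xyz',s['ee_rot'],degrees=True).as_matrix()
for p in (((a+b)/2)[:2]-25*ax,((c+d)/2)[:2]-25*ax): print(R.T@(np.r_[p,58]-s['ee_pos']))
E
```

```text
[468.1 345.5  79. ] [473.7 362.9  79. ] 18.278949641595897 72.15979569229657
[463.4 334.2  26. ] [476.4 374.9  26. ] 42.72575335789878
centre from bar [494.74292377 346.68235501] from shoe [493.74292377 347.03235501]
[-3.57562109 -1.07831812  3.62183653]
[-2.51665682 -1.04602215  3.61465007]
```

```bash
python3 -m jog '[[[-0.3,-0.1,0.2],0,0.4],[[0,0,0],0,0],[[0,0,0],0,0],[[0,0,0],0,0],[[0,0,0],0,0],[[0,0,0],0,0]]' 40; python3 - <<'E'
from h import *
need([494.5,347,60],72.7)
E
```

```text
time_s: 5.0
ee_pos: [494.3, 345.9, 59.4]
ee_rot: [179.8, 0.4, 162.5]
force: [1.4, -0.6, 0.3]
gripper_width: 19.8
t 5.00 pos [494.3 345.9  59.4] jaw 72.48 F [ 1.4 -0.6  0.3] w 19.8 | shift cm [ 0.009  0.11  -0.062] turn -0.22 q6 -38.4 tilt [ 0.0078  0.002  -1.    ]
```

```bash
python3 -m jog '[[[0,0,-2],0,0],[[0,0,-4],0,0],[[0,0,-4],0,0],[[0,0,-2],0,0],[[0,0,0],10,0],[[0,0,0],10,0],[[0,0,0],10,0],[[0,0,0],10,0],[[0,0,0],10,0],[[0,0,0],10,0]]'; python3 -m jog '[[[0,0,0],10,0],[[0,0,0],8,0],[[0,0,0],0,0]]';python3 - <<'E'
from h import *
need([585.8,119.3,160],-5.3)
E
```

```text
time_s: 6.25
ee_pos: [491.3, 347.1, 180.1]
ee_rot: [179.8, -0.2, 100.4]
force: [-0.5, 1.5, -2.0]
gripper_width: 20.0
time_s: 6.62
ee_pos: [490.6, 347.5, 179.0]
ee_rot: [180.0, -0.2, 81.9]
force: [-0.2, 0.1, -1.8]
gripper_width: 19.4
t 6.62 pos [490.6 347.5 179. ] jaw -8.14 F [-0.2  0.1 -1.8] w 19.4 | shift cm [-21.246  12.651   1.814] turn -2.84 q6 42.2 tilt [ 9.e-04  4.e-03 -1.e+00]
```

```bash
python3 -m jog '[[[-4.2,2.5,0],0,0],[[-4.2,2.5,0],0,0],[[-4.2,2.5,0],0,0],[[-4.2,2.5,0],0,0],[[-4.2,2.5,0],0,0],[[0,0,0],-2.8,0],[[0,0,0],0,0]]';python3 - <<'E'
from h import *
need([585.8,119.3,150],-5.3)
f=grab('wrist','w3'); print(proj(f,[546.9,122.9,42]))
E
```

```text
time_s: 7.5
ee_pos: [589.0, 116.9, 176.4]
ee_rot: [180.0, -0.3, 85.8]
force: [1.0, -0.5, -2.1]
gripper_width: 19.7
t 7.50 pos [589.  116.9 176.4] jaw -4.16 F [ 1.  -0.5 -2.1] w 19.7 | shift cm [ 0.197 -0.342  2.646] turn 1.14 q6 14.0 tilt [ 0.0011  0.0059 -1.    ]
[230.3 204.6]
```

View pics/w3.png

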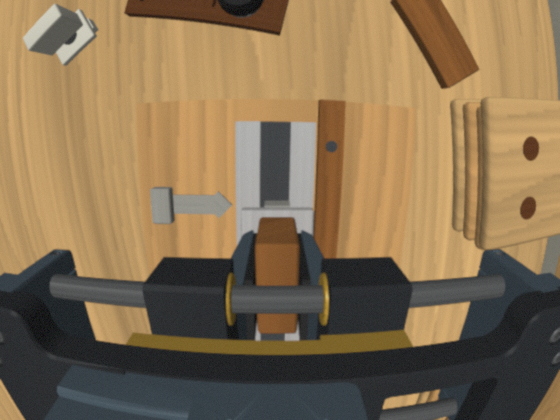

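The pointer tip at (231,205) agrees with the earlier estimate, which projects to (230,205). The nut and shoe end show ahead of the bar at (276,205). Next I measure the offset of the stop in the hand and re-measure the slot.

```bash
python3 - <<'E'
from h import *
w=load('w3'); img=w['color'].astype(int); M=[]
for v in range(130,198,6):
    row=img[v,236:315].mean(1); d=np.where(row<100)[0]; r=max(np.split(d,np.where(np.diff(d)>1)[0]+1),key=len)+236
    a,b=plane(w,r[0]-.5,v,40),plane(w,r[-1]+.5,v,40); M.append(np.r_[(a+b)[:2]/2,(b-a)[0]])
M=np.array(M); p=np.polyfit(M[:,1],M[:,0],1); print('centre x=%.4f y + %.1f'%tuple(p),'w',M[:,2].mean(),'at y=119:',np.polyval(p,119.3),'y range',M[:,1].min(),M[:,1].max())
s=telemetry.state();R=Ro.from_euler('xyz',s['ee_rot'],degrees=True).as_matrix();zo=s['ee_pos'][2]-54.4
for n,(u1,u2,v,z) in dict(shoe=(242,313.5,208,21),bar=(257.5,297,218,74),nut=(264,288,203,8)).items():
    m=(plane(w,u1,v,zo+z)+plane(w,u2,v,zo+z))/2; wd=plane(w,u2,v,zo+z)-plane(w,u1,v,zo+z); print(n,'tool',(R.T@(m-s['ee_pos'])).round(1),wd)
crop(w,200,100,340,240,5,'w3c')
E
```

```text
centre x=0.0957 y + 575.1 w 25.774999999999995 at y=119: 586.4892180128982 y range 127.4 186.95
shoe tool [26.7  0.8 33.5] [42.4 -3.2  0. ]
bar tool [ 37.    0.5 -19.4] [16.8 -1.3  0. ]
nut tool [26.4 -0.3 46.5] [15.1 -1.2  0. ]
```

View pics/w3c.png

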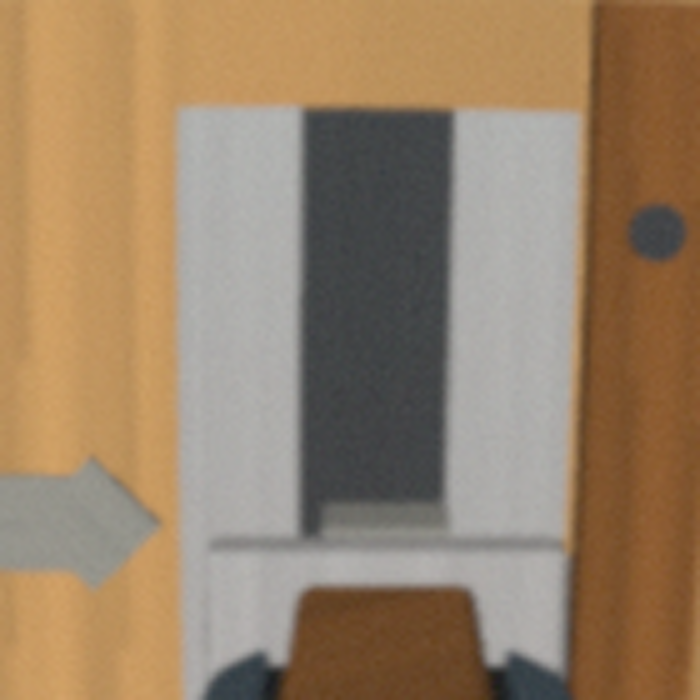

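```bash
python3 - <<'E'
from h import *
w=load('w3'); t=plane(w,200+161/5,100+521/5,42); print('tip',t)
y=(t[1]+122.9)/2-3.65; x=586.6
need([x+0.0,y-1.2,110],-5.4)
E
```

```text
tip [548.7 123.1  42. ]
t 7.55 pos [589.  117.  176.5] jaw -4.15 F [-0.1 -1.3 -1.6] w 19.6 | shift cm [ 0.061 -0.257  6.647] turn 1.25 q6 14.0 tilt [ 0.0013  0.0054 -1.    ]
```

```bash
python3 -m jog '[[[0.05,-0.25,2],1.2,0],[[0,0,2.5],0,0],[[0,0,1.8],0,0],[[0,0,0],0,0],[[0,0,0],0,0]]';python3 - <<'E'
from h import *
need([586.6,118.2,105],-5.4)
f=grab('side'); o=proj(f,[586,119,50]).astype(int); crop(f,o[0]-60,o[1]-60,o[0]+60,o[1]+50,5,'s4'); print(o)
E
```

```text
time_s: 8.18
ee_pos: [586.5, 121.7, 113.2]
ee_rot: [179.8, -0.4, 85.0]
force: [-0.1, 0.3, -1.0]
gripper_width: 19.8
t 8.18 pos [586.5 121.7 113.2] jaw -5.01 F [-0.1  0.3 -1. ] w 19.8 | shift cm [-0.351  0.033  0.814] turn 0.39 q6 15.3 tilt [ 0.004   0.0064 -1.    ]
[255 209]
```

```bash
python3 -m jog '[[[-0.35,0.03,0.5],0.4,0],[[0,0,0],0,0],[[0,0,0],0,0]]';python3 - <<'E'
from h import *
need([586.6,118.2,95],-5.4)
E
```

```text
time_s: 8.6
ee_pos: [587.3, 118.1, 109.5]
ee_rot: [179.6, -0.4, 84.6]
force: [0.0, -0.4, -1.8]
gripper_width: 19.9
t 8.60 pos [587.3 118.1 109.5] jaw -5.43 F [ 0.  -0.4 -1.8] w 19.9 | shift cm [-0.012 -0.082  1.454] turn -0.03 q6 15.3 tilt [ 0.007   0.0069 -1.    ]
```

```bash
python3 -m jog '[[[0,-0.08,0.5],0,0],[[0,0,0.5],0,0],[[0,0,0.5],0,0],[[0,0,0],0,0],[[0,0,0],0,0]]';python3 - <<'E'
from h import *
need([586.6,118.2,84],-5.4)
E
```

```text
time_s: 9.22
ee_pos: [586.5, 118.2, 93.3]
ee_rot: [179.7, -0.4, 84.6]
force: [0.0, 0.0, -2.8]
gripper_width: 19.8
t 9.22 pos [586.5 118.2  93.3] jaw -5.44 F [ 0.   0.  -2.8] w 19.8 | shift cm [-0.011  0.004  0.927] turn -0.04 q6 15.3 tilt [ 0.0066  0.0069 -1.    ]
```

```bash
python3 -m jog '[[[0,0,0.4],0,0],[[0,0,0.4],0,0],[[0,0,0.3],0,0],[[0,0,0],0,0]]';python3 - <<'E'
from h import *
need([586.6,118.2,74],-5.4)
E
```

```text
time_s: 9.72
ee_pos: [586.9, 118.4, 81.8]
ee_rot: [179.6, -0.4, 84.6]
force: [1.7, -0.1, -2.2]
gripper_width: 19.6
t 9.72 pos [586.9 118.4  81.8] jaw -5.44 F [ 1.7 -0.1 -2.2] w 19.6 | shift cm [-0.029 -0.032  0.781] turn -0.04 q6 15.3 tilt [ 0.0074  0.007  -0.9999]
```

```bash
python3 -m jog '[[[0,0,0.4],0,0],[[0,0,0.4],0,0],[[0,0,0.1],0,0],[[0,0,0],0,0]]';python3 - <<'E'
from h import *
need([586.6,118.2,72.5],-5.4)
E
```

```text
time_s: 10.22
ee_pos: [587.0, 118.5, 76.2]
ee_rot: [179.5, -0.5, 84.6]
force: [-2.5, -0.9, 7.3]
gripper_width: 19.5
t 10.22 pos [587.  118.5  76.2] jaw -5.43 F [-2.5 -0.9  7.3] w 19.5 | shift cm [-0.038 -0.042  0.366] turn -0.03 q6 15.3 tilt [ 0.0087  0.0071 -0.9999]
```

```bash
python3 -m jog '[[[0,0,0.35],0,0],[[0,0,0.1],0,0],[[0,0,0.1],0,0]]';python3 - <<'E'
from h import *
need([586.6,118.2,72.8],-5.4)
E
```

```text
time_s: 10.6
ee_pos: [587.1, 118.5, 74.5]
ee_rot: [179.5, -0.5, 84.6]
force: [-2.6, -0.3, 7.6]
gripper_width: 19.6
t 10.60 pos [587.1 118.5  74.5] jaw -5.42 F [-2.6 -0.3  7.6] w 19.6 | shift cm [-0.038 -0.044  0.174] turn -0.02 q6 15.3 tilt [ 0.0102  0.0071 -0.9999]
```

```bash
python3 -m jog '[[[0,0,0.25],0,0],[[0,0,0.2],0,0]]';python3 - <<'E'
from h import *
need([586.6,118.2,72.8],-5.4)
E
```

```text
time_s: 10.85
ee_pos: [587.0, 118.5, 73.0]
ee_rot: [179.4, -0.5, 84.6]
force: [-2.2, 0.2, 10.8]
gripper_width: 19.9
t 10.85 pos [587.  118.5  73. ] jaw -5.41 F [-2.2  0.2 10.8] w 19.9 | shift cm [-0.037 -0.038  0.018] turn -0.01 q6 15.3 tilt [ 0.0113  0.0071 -0.9999]
```

```bash
python3 -m jog '[[[0,0,0.12],-8,0],[[0,0,0.12],-8,0],[[0,0,0.12],-8,0],[[0,0,0.12],-8,0]]';python3 - <<'E'
from h import *
need([586.6,118.2,72.8],84.6); print(telemetry.state()['torque'])
E
```

```text
time_s: 11.35
ee_pos: [588.6, 120.7, 74.4]
ee_rot: [178.8, -0.1, 117.5]
force: [0.2, 1.1, 5.9]
gripper_width: 20.0
t 11.35 pos [588.6 120.7  74.4] jaw 27.49 F [0.2 1.1 5.9] w 20.0 | shift cm [-0.129 -0.295  0.153] turn -57.11 q6 -17.6 tilt [ 0.0178  0.0118 -0.9998]
[ 0.22831196  0.16507109 -0.14309666]
```

```bash
python3 -m jog '[[[-0.1,-0.2,0.3],0,0],[[0,0,0.2],0,0]]';python3 - <<'E'
from h import *
need([586.6,118.2,72.8],84.6); print(telemetry.state()['torque'])
E
```

```text
time_s: 11.6
ee_pos: [588.8, 120.2, 72.8]
ee_rot: [178.5, -0.1, 117.5]
force: [-3.9, -2.3, 10.4]
gripper_width: 19.6
t 11.60 pos [588.8 120.2  72.8] jaw 27.52 F [-3.9 -2.3 10.4] w 19.6 | shift cm [-0.077 -0.285 -0.007] turn -57.08 q6 -17.9 tilt [ 0.0224  0.0144 -0.9996]
[-0.48634858  1.04439634 -0.04296801]
```

```bash
python3 -m jog '[[[0,-0.05,0.15],-9,0],[[0,-0.05,0.2],-9,0],[[0,0,0.2],-9,0]]';python3 - <<'E'
from h import *
need([586.6,118.2,72.8],84.6); print(telemetry.state()['torque'])
E
```

```text
time_s: 11.98
ee_pos: [590.7, 122.0, 73.1]
ee_rot: [178.1, 0.8, 145.2]
force: [-2.6, 1.2, 9.6]
gripper_width: 19.7
t 11.97 pos [590.7 122.   73.1] jaw 55.26 F [-2.6  1.2  9.6] w 19.7 | shift cm [ 0.119 -0.546  0.009] turn -29.34 q6 -45.7 tilt [ 0.0309  0.0195 -0.9993]
[ 0.22518883  0.70283083 -0.07703835]
```

```bash
python3 -m jog '[[[0.1,-0.35,0.1],0,0],[[0.05,-0.3,0.15],0,0]]';python3 - <<'E'
from h import *
need([586.6,118.2,72.8],84.6); print(telemetry.state()['torque'])
E
```

```text
time_s: 12.22
ee_pos: [590.3, 121.0, 74.6]
ee_rot: [177.3, 1.2, 145.1]
force: [-0.6, 5.1, 4.4]
gripper_width: 19.9
t 12.22 pos [590.3 121.   74.6] jaw 55.19 F [-0.6  5.1  4.4] w 19.9 | shift cm [ 0.144 -0.447  0.161] turn -29.41 q6 -46.1 tilt [ 0.0432  0.0269 -0.9987]
[ 1.15760962  0.20052223 -0.01378451]
```

```bash
python3 -m jog '[[[0,0,0.35],0,0],[[0,0,0.15],-8,0],[[0,0,0.2],-8,0]]';python3 - <<'E'
from h import *
need([586.6,118.2,72.8],84.6); print(telemetry.state()['torque'])
f=grab('wrist','w5')
E
```

```text
time_s: 12.6
ee_pos: [590.5, 123.9, 72.7]
ee_rot: [177.4, 1.9, 161.5]
force: [-3.7, 2.9, 11.3]
gripper_width: 19.8
t 12.60 pos [590.5 123.9  72.7] jaw 71.54 F [-3.7  2.9 11.3] w 19.8 | shift cm [ 0.189 -0.658 -0.042] turn -13.06 q6 -62.6 tilt [ 0.0452  0.0323 -0.9985]
[ 0.73339177  1.0937141  -0.07602157]
```

View pics/w5.png

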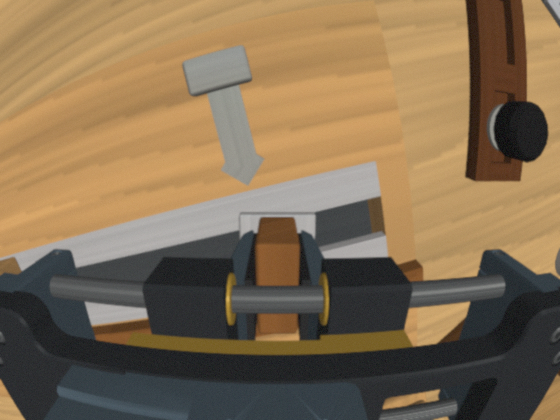

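The bar is nearly across the channel and the nut is under the lips, with about 13° of twist left (10 pictures used).

```bash
python3 -m jog '[[[0,0,0.12],-7,0],[[0,0,0.2],-6.5,0],[[0,0,0.1],0,0]]';python3 - <<'E'
from h import *
need([586.6,118.2,72.8],84.6); print(telemetry.state()['torque'])
E
```

```text
time_s: 13.02
ee_pos: [589.9, 126.5, 73.5]
ee_rot: [177.7, 2.5, 175.5]
force: [-2.9, -3.7, 10.5]
gripper_width: 19.9
t 13.03 pos [589.9 126.5  73.5] jaw 85.64 F [-2.9 -3.7 10.5] w 19.9 | shift cm [ 0.266 -0.85   0.027] turn 1.04 q6 -76.8 tilt [ 0.0459  0.0365 -0.9983]
[-0.62335884  0.74621959 -0.0228074 ]
```

```bash
python3 -m jog '[[[0,0,-0.2],-1,0],[[0,0,-0.25],0,0],[[0,0,-0.2],0,0],[[0,0,0],0,0]]' 30;python3 - <<'E'
from h import *
need([586.6,118.2,78.4],84.6); print(telemetry.state()['torque'])
E
```

```text
time_s: 13.52
ee_pos: [589.5, 126.5, 77.7]
ee_rot: [177.7, 2.5, 176.6]
force: [-1.0, -0.2, 5.2]
gripper_width: 19.7
t 13.53 pos [589.5 126.5  77.7] jaw 86.65 F [-1.  -0.2  5.2] w 19.7 | shift cm [ 0.239 -0.846 -0.11 ] turn 2.05 q6 -77.8 tilt [ 0.0452  0.0367 -0.9983]
[-0.03936998  0.45482232  0.01785757]
```

```bash
python3 -m jog '[[[0,0,-0.1],2,0],[[0,0,-0.1],0,0],[[0,0,-0.05],0,0]]';python3 - <<'E'
from h import *
need([586.6,118.2,78.4],84.6); print(telemetry.state()['torque'])
E
```

```text
time_s: 13.9
ee_pos: [589.4, 126.8, 78.0]
ee_rot: [177.7, 2.3, 174.4]
force: [3.2, 1.2, -8.6]
gripper_width: 19.8
t 13.90 pos [589.4 126.8  78. ] jaw 84.54 F [ 3.2  1.2 -8.6] w 19.8 | shift cm [ 0.199 -0.879 -0.08 ] turn -0.06 q6 -75.6 tilt [ 0.0442  0.0368 -0.9983]
[ 0.20113172 -0.23526973  0.12717158]
```

Pulling up gave -8.6 N at a TCP height of 78, so the nut is caught. I ease the jaws open and measure.

```bash
python3 -m jog '[[[0,0,0.1],0,0.15],[[0,0,0],0,0.35],[[0,0,0],0,0.35],[[0,0,0],0,0.35]]';python3 - <<'E'
from h import *
need([586.6,118.2,78.4],84.6)
f=grab('wrist','w6'); s=grab('side'); 
a=cv2.resize(f['color'][130:280,200:380,::-1],(540,450),interpolation=cv2.INTER_CUBIC)
o=proj(s,[590,127,60]).astype(int); b=s['color'][o[1]-50:o[1]+62,o[0]-32:o[0]+32,::-1]
cv2.imwrite('pics/m6.png',np.hstack([a,cv2.resize(b,(256,448),interpolation=cv2.INTER_CUBIC)[:450] if 0 else cv2.resize(b,(257,450),interpolation=cv2.INTER_CUBIC)])); print(o)
E
```

```text
time_s: 14.4
ee_pos: [590.0, 126.6, 80.1]
ee_rot: [177.6, 2.5, 174.4]
force: [0.1, 0.1, -0.5]
gripper_width: 32.4
t 14.40 pos [590.  126.6  80.1] jaw 84.51 F [ 0.1  0.1 -0.5] w 32.4 | shift cm [ 0.26  -0.87   0.126] turn -0.09 q6 -75.6 tilt [ 0.0471  0.037  -0.9982]
[251 208]
```

View pics/m6.png

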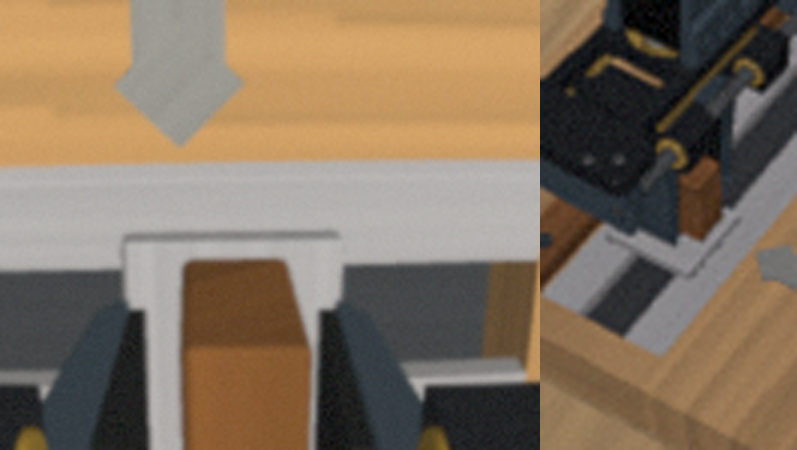

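The stop is caught and square. The shoe spans x 124–342 in the crop with its midpoint at 233, while the pointer tip is at 180, so it sits too far towards +y. Next I work out how far.

```bash
cat >> h.py <<'E'
BY=np.array([0.0937,0.9956]); BX=np.array([0.9956,-0.0937])
E
python3 - <<'E'
from h import *
f=load('w6'); g=lambda u,v,z: plane(f,200+u/3,130+v/3,z)[:2]
t=g(180,145,42); a,b=g(124,237,48),g(342,237,48); p,q=g(184,346,98),g(309,346,98)
c,d=g(30,269,40),g(110,268.5,40)
print('tip',t,'shoe',a,b,np.hypot(*(a-b)),np.degrees(np.arctan2(*(b-a)[::-1])))
m=(a+b)/2; print('shoe mid - tip along y',(m-t)@BY,'x of shoe end rel tip',(m-t)@BX,'(14 nominal)')
print('slot edge rel tip x',(c-t)@BX,(d-t)@BX,'25.5 nominal')
print('bar end mid',(p+q)/2,np.hypot(*(p-q)),((p+q)/2-t)@BY,((p+q)/2-t)@BX,'tcp-tip',(telemetry.state()['ee_pos'][:2]-t)@BY)
E
```

```text
tip [547.7 122.7] shoe [563.4 110. ] [568.1 152.4] 42.659699952062496 83.67464019254027
shoe mid - tip along y 10.153884999999983 x of shoe end rel tip 17.174129999999955 (14 nominal)
slot edge rel tip x 25.97566999999998 26.11276999999991 25.5 nominal
bar end mid [566.15 130.85] 18.420097719610503 9.842904999999996 17.605165000000046 tcp-tip 7.850050580189365
```

```bash
python3 -m jog '[[[0,0,0.2],0,0.25],[[0,0,0],0,0.25],[[0,0,0],0,0.25],[[0,-0.2,0],0,0.25],[[0,-0.2,0],0,0.25],[[0,-0.2,0],0,0.25]]' 10;python3 - <<'E'
from h import *
need([586.6,118.2,78.4],84.6)
f=grab('wrist','w7')
E
```

```text
time_s: 15.25
ee_pos: [589.8, 123.8, 78.0]
ee_rot: [177.3, 2.5, 174.3]
force: [0.1, 7.6, -0.2]
gripper_width: 22.9
t 15.25 pos [589.8 123.8  78. ] jaw 84.40 F [ 0.1  7.6 -0.2] w 22.9 | shift cm [ 0.266 -0.588 -0.076] turn -0.20 q6 -76.3 tilt [ 0.0482  0.0432 -0.9979]
```

```bash
python3 -m jog '[[[0,-0.25,0],0,0.25],[[0,-0.25,0],0,0.25],[[0,-0.25,0],0,0.25]]';cat >> h.py <<'E'
def check(name):
    f=grab('wrist',name); im=f['color'].astype(np.int16); sat=im.max(2)-im.min(2)
    # pointer: low-saturation blob, tip = lowest row, in the wood area above the channel
    m=((sat<30)&(im.max(2)>90)).astype(np.uint8); m[:, :150]=0; m[:,400:]=0
    n,lab,st,_=cv2.connectedComponentsWithStats(m); out=[]
    for i in range(1,n):
        x,y,w,h,A=st[i]
        if 800<A<8000 and y+h<215 and w<90: out.append((A,i))
    if not out: print('no pointer'); return
    i=max(out)[1]; ys,xs=np.where(lab==i); v=ys.max(); row=lambda r: xs[ys==r]
    us=[row(r).mean() for r in range(v-8,v-1)]; ctr=np.polyval(np.polyfit(range(v-8,v-1),us,1),v)
    t=plane(f,ctr,v+.5,42)[:2]
    # shoe corners: light shoe against dark slot, rows just below the lip
    g=im.mean(2); print('tip px',ctr.round(1),v,'tip',t)
    for r in range(v+24,v+70,4):
        dk=g[r]<88; L=np.where(dk[150:278])[0]; Rt=np.where(dk[278:400])[0]
        br=np.where((g[r,225:335]>125)&(sat[r,225:335]<35))[0]+225
        if len(br)>3: 
            a,b=plane(f,br.min()-.5,r,48)[:2],plane(f,br.max()+.5,r,48)[:2]; print(r,br.min(),br.max(),'w',np.hypot(*(b-a)).round(1),'dy',((a+b)/2-t)@BY)
    return f
E
python3 - <<'E'
from h import *
need([586.6,118.2,78.4],84.6); check('w8')
E
```

```text
time_s: 15.68
ee_pos: [589.7, 120.8, 77.9]
ee_rot: [176.7, 2.6, 174.1]
force: [1.0, 7.3, 0.3]
gripper_width: 23.0
t 15.68 pos [589.7 120.8  77.9] jaw 84.20 F [1.  7.3 0.3] w 23.0 | shift cm [ 0.277 -0.283 -0.076] turn -0.40 q6 -77.0 tilt [ 0.0501  0.0522 -0.9974]
tip px 268.2 178 tip [547.7 122.5]
202 225 334 w 63.9 dy 6.399904999999999
206 225 334 w 64.1 dy 6.425664999999994
210 225 334 w 64.3 dy 6.356549999999987
214 225 334 w 64.6 dy 6.337214999999994
218 225 319 w 55.7 dy 1.7363650000000055
222 243 317 w 44.2 dy 6.407474999999989
226 243 316 w 43.7 dy 6.089459999999996
230 244 316 w 43.4 dy 6.378174999999989
234 257 316 w 35.9 dy 10.198339999999982
```

```bash
python3 -m jog '[[[0,-0.25,0],0,0.25],[[0,-0.25,0],0,0.25],[[0,-0.25,0],0,0.25],[[0,-0.25,0],0.3,0.25]]';python3 - <<'E'
from h import *
need([586.6,118.2,78.4],84.6); check('w9')
E
```

```text
time_s: 16.23
ee_pos: [589.5, 116.9, 77.8]
ee_rot: [176.0, 2.6, 173.5]
force: [0.4, 8.1, -0.0]
gripper_width: 22.9
t 16.23 pos [589.5 116.9  77.8] jaw 83.63 F [ 0.4  8.1 -0. ] w 22.9 | shift cm [ 0.297  0.101 -0.063] turn -0.97 q6 -77.8 tilt [ 0.0527  0.0643 -0.9965]
tip px 273.0 177 tip [547.2 122.3]
201 225 334 w 63.8 dy 3.493924999999989
205 225 334 w 64.0 dy 3.515000000000013
209 225 334 w 64.3 dy 3.4956650000000065
213 225 334 w 64.5 dy 3.426550000000003
217 225 320 w 56.2 dy -0.8803050000000091
221 225 317 w 54.7 dy -1.8999250000000112
225 243 316 w 43.7 dy 3.024770000000003
229 244 316 w 43.4 dy 3.31348500000001
233 257 316 w 36.0 dy 7.088554999999987
```

```bash
python3 -m jog '[[[0,-0.25,0],-0.4,0.25],[[0,-0.25,0],-0.4,0.25],[[0,-0.25,0],-0.3,0.25],[[0,-0.25,0],0,0.25]]';python3 - <<'E'
from h import *
need([586.6,118.2,78.4],84.6); check('w10')
E
```

```text
time_s: 16.77
ee_pos: [589.2, 113.4, 77.7]
ee_rot: [175.3, 2.7, 174.2]
force: [0.3, 9.0, 0.6]
gripper_width: 22.8
t 16.77 pos [589.2 113.4  77.7] jaw 84.46 F [0.3 9.  0.6] w 22.8 | shift cm [ 0.306  0.454 -0.049] turn -0.14 q6 -80.0 tilt [ 0.0551  0.077  -0.9955]
tip px 279.5 177 tip [547.5 122.4]
201 225 334 w 63.8 dy -0.09667499999999996
205 225 334 w 64.0 dy -0.06623000000001271
209 225 334 w 64.3 dy -0.09025000000001475
213 225 334 w 64.6 dy -0.10490000000000076
217 225 327 w 60.5 dy -2.243105000000011
221 243 317 w 44.2 dy -0.09379000000000556
225 243 316 w 43.8 dy -0.3620250000000016
229 243 316 w 44.0 dy -0.42177000000000264
233 256 316 w 36.5 dy 3.4481750000000018
```

```bash
python3 -m jog '[[[0,0.15,0],0,0.4],[[0,0,0],0,0.6],[[0,0,0],0,0.6],[[0,0,0],0,0.6]]';python3 - <<'E'
from h import *
need([586.6,118.2,78.4],84.6); check('w11')
E
```

```text
time_s: 17.32
ee_pos: [588.9, 113.0, 77.3]
ee_rot: [175.5, 2.7, 174.3]
force: [0.0, -0.5, 0.9]
gripper_width: 54.6
t 17.32 pos [588.9 113.   77.3] jaw 84.50 F [ 0.  -0.5  0.9] w 54.6 | shift cm [ 0.272  0.499 -0.084] turn -0.10 q6 -79.9 tilt [ 0.0538  0.0741 -0.9958]
tip px 280.5 178 tip [547.6 122.3]
202 225 334 w 63.8 dy -0.594475
206 225 334 w 64.0 dy -0.5687150000000051
210 225 334 w 64.3 dy -0.5880500000000006
214 225 334 w 64.5 dy -0.557604999999985
218 225 323 w 58.1 dy -3.9543650000000046
222 245 317 w 43.0 dy 0.010454999999998759
226 245 317 w 43.2 dy 0.04558499999999577
230 245 317 w 43.4 dy -0.014159999999995078
234 245 316 w 43.0 dy -0.2777099999999948
238 245 316 w 43.3 dy -0.2829900000000033
242 245 316 w 43.4 dy -0.2882700000000016
246 246 316 w 43.1 dy 0.014500000000014217
```

Once released, dy is about 0, so the stop is on the pointer. Now I retreat upward and locate the blank.

```bash
python3 -m jog '[[[0,0,-1.5],0,0.6],[[0,0.2,-3],0,0.6],[[0,0.3,-4],0,0.6],[[0,0.3,-4],0,0.6],[[0,0,0],0,0.6]]';python3 - <<'E'
from h import *
need([575,0,200],84.6); f=grab('wrist','w12'); s=grab('side','s12'); c=grab('scene','c12')
# predicted blank +y end bottom from wrist0
w=load('wrist0'); e=plane(w,274,272,40); t=plane(w,274,255,85)
print('rows255/272 at z40, z85:',plane(w,274,255,40),plane(w,274,272,40),plane(w,274,272,85),t)
col=w['color'][235:300,274]; print([(235+i,tuple(int(k) for k in v)) for i,v in enumerate(col) if i%3==0])
for n,u,v in [('L top near',139,228),('R',209,223)]: print(n,plane(c,u,v,85))
a=cv2.resize(c['color'][185:285,100:350,::-1],(800,320),interpolation=cv2.INTER_CUBIC)
b=cv2.resize(s['color'][95:215,230:400,::-1],(396,280),interpolation=cv2.INTER_CUBIC); b2=cv2.resize(f['color'][:,:,::-1],(374,280))
cv2.imwrite('pics/m12.png',np.vstack([a,np.hstack([b,np.zeros((280,30,3),np.uint8),b2])]))
E
```

```text
time_s: 18.0
ee_pos: [583.1, 110.9, 210.4]
ee_rot: [175.5, 2.8, 174.3]
force: [-0.1, -0.2, -0.9]
gripper_width: 54.4
t 18.00 pos [583.1 110.9 210.4] jaw 84.48 F [-0.1 -0.2 -0.9] w 54.4 | shift cm [ -0.247 -11.163   0.171] turn -0.12 q6 -78.3 tilt [ 0.057   0.0737 -0.9956]
rows255/272 at z40, z85: [571.  -73.5  40. ] [570.9 -95.6  40. ] [571.5 -72.8  85. ] [571.6 -53.7  85. ]
[(235, (67, 70, 70)), (238, (66, 68, 70)), (241, (68, 69, 71)), (244, (66, 69, 71)), (247, (68, 69, 71)), (250, (65, 69, 72)), (253, (70, 70, 71)), (256, (138, 106, 73)), (259, (145, 112, 73)), (262, (143, 109, 71)), (265, (141, 111, 72)), (268, (145, 112, 74)), (271, (164, 129, 83)), (274, (194, 147, 95)), (277, (192, 146, 91)), (280, (190, 146, 94)), (283, (190, 144, 94)), (286, (89, 75, 64)), (289, (69, 72, 70)), (292, (79, 79, 81)), (295, (81, 84, 82)), (298, (89, 92, 91))]
L top near [ 533.  -219.6   85. ]
R [547.4 -66.2  85. ]
```

View pics/m12.png

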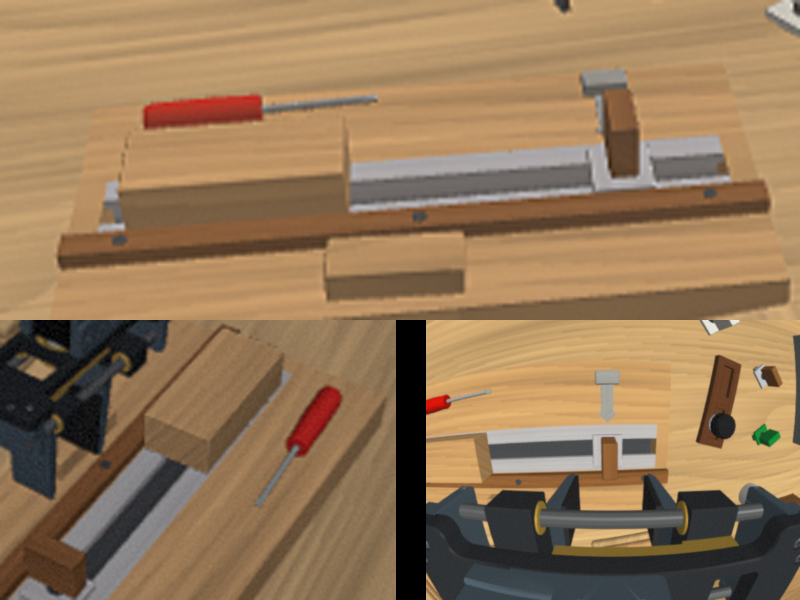

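The pictures show the stop caught square across the channel and level with the pointer, and the blank untouched. Its +y end is at y≈-73 and its -y end at about (556,-222). Next I go behind it with the fingers closed.

```bash
python3 -m jog '[[[0,-6,0.4],0,0],[[0,-6,0.4],0,0],[[0,-6,0.4],0,0],[[0,-6,0.4],0,0],[[0,-6,0.4],0,0],[[0,-6,0.4],0,0],[[0,0,0],0,0],[[0,0,0],0,0]]' 20;python3 - <<'E'
from h import *
need([552,-253,120],84.6)
f=grab('wrist','w13')
im=f['color']; 
E
```

```text
time_s: 19.15
ee_pos: [541.0, -252.6, 139.6]
ee_rot: [175.3, 1.1, 174.4]
force: [0.9, -0.0, 0.2]
gripper_width: 0.4
t 19.15 pos [ 541.  -252.6  139.6] jaw 84.51 F [ 0.9 -0.   0.2] w 0.4 | shift cm [-1.057 -0.096  1.983] turn -0.09 q6 -115.7 tilt [ 0.0273  0.0805 -0.9964]
```

```bash
python3 - <<'E'
from h import *
f=load('w13'); print(ray(f,280,210)[0])
E0=np.array([555.6,-222]);
print('end',proj(f,[*E0,85]),proj(f,[*E0,40]))
# sample colours along lines parallel to bed y, robot side half of the blank top
im=f['color'].astype(int)
for xb in (-32,-25,-15):
    print(xb)
    for yy in range(-24,28,4):
        p=[*(E0+xb*BX+yy*BY),85]; u=proj(f,p).round().astype(int)
        print(yy,u,im[u[1],u[0]] if 0<=u[0]<560 and 0<=u[1]<420 else None,end='; ')
E
```

```text
[ 459.95953501 -256.85259555  289.30370871]
end [315.4 248.9] [304.9 227. ]
-32
-24 [281 206] [166 163 162]; -20 [287 206] [167 163 161]; -16 [293 206] [165 165 161]; -12 [299 205] [169 164 163]; -8 [305 205] [159 156 152]; -4 [311 205] [97 75 51]; 0 [317 205] [107  85  57]; 4 [323 205] [167 130  82]; 8 [329 205] [171 132  86]; 12 [334 204] [165 127  80]; 16 [340 204] [174 136  84]; 20 [346 204] [182 143  89]; 24 [351 204] [179 139  85]; -25
-24 [281 216] [68 69 69]; -20 [287 216] [65 66 65]; -16 [293 216] [63 65 66]; -12 [299 215] [62 64 66]; -8 [305 215] [66 64 60]; -4 [311 215] [90 71 50]; 0 [317 215] [119  93  62]; 4 [322 215] [182 141  88]; 8 [328 214] [184 141  87]; 12 [334 214] [186 144  93]; 16 [340 214] [185 143  90]; 20 [345 214] [182 141  89]; 24 [351 214] [180 139  88]; -15
-24 [281 230] [70 71 71]; -20 [287 230] [60 62 67]; -16 [293 230] [70 70 72]; -12 [299 230] [64 67 68]; -8 [305 229] [73 67 64]; -4 [310 229] [89 70 48]; 0 [316 229] [107  82  55]; 4 [322 229] [181 139  90]; 8 [328 228] [182 139  89]; 12 [333 228] [180 139  85]; 16 [339 228] [179 138  89]; 20 [344 228] [177 137  86]; 24 [350 228] [178 136  89];
```

```bash
python3 -m jog '[[[-1.1,0,2],0,0],[[0,0,2],0,0],[[0,0,1.5],0,0],[[0,0,1],0,0],[[0,0,0],0,0]]';python3 - <<'E'
from h import *
need([553,-253,70],84.6)
E
```

```text
time_s: 19.82
ee_pos: [556.5, -242.3, 70.0]
ee_rot: [175.2, 1.1, 174.9]
force: [0.3, 0.1, -0.3]
gripper_width: 0.6
t 19.82 pos [ 556.5 -242.3   70. ] jaw 84.98 F [ 0.3  0.1 -0.3] w 0.6 | shift cm [ 0.255 -1.095 -0.097] turn 0.38 q6 -115.6 tilt [ 0.0258  0.0816 -0.9963]
```

```bash
python3 -m jog '[[[0.25,0.3,0.02],-0.4,0],[[0,0.8,0.06],0,0],[[0,1,0.08],0,0],[[0,1,0.08],0,0]]';python3 - <<'E'
from h import *
need([570,-100,70],84.6); p=telemetry.state()['ee_pos'][:2]; print('BY',p@BY,'BX',p@BX-575.4*.9956)
E
```

```text
time_s: 20.32
ee_pos: [557.5, -210.5, 71.9]
ee_rot: [175.3, 1.3, 175.3]
force: [-1.1, -1.1, 0.4]
gripper_width: 0.7
t 20.32 pos [ 557.5 -210.5   71.9] jaw 85.37 F [-1.1 -1.1  0.4] w 0.7 | shift cm [-0.328 11.06   1.1  ] turn 0.77 q6 -113.3 tilt [ 0.0294  0.0793 -0.9964]
BY -157.3056884374743 BX 1.9074278626638943
```

```bash
python3 -m jog '[[[0,1,0.08],0.4,0],[[0,1,0.08],0.4,0],[[0,1,0.08],0,0],[[0,1,0.08],0,0],[[0,1,0.08],0,0]]';python3 - <<'E'
from h import *
need([570,-100,70],84.6); p=telemetry.state()['ee_pos'][:2]; print('BY',p@BY,'BX',p@BX-575.4*.9956)
E
```

```text
time_s: 20.95
ee_pos: [562.4, -156.6, 72.2]
ee_rot: [175.3, 1.2, 174.5]
force: [-1.1, -1.5, 0.2]
gripper_width: 0.4
t 20.95 pos [ 562.4 -156.6   72.2] jaw 84.56 F [-1.1 -1.5  0.2] w 0.4 | shift cm [-0.21   5.667  0.69 ] turn -0.04 q6 -107.7 tilt [ 0.0293  0.0791 -0.9964]
BY -103.1920081865719 BX 1.6804824485394647
```

Steady at about 1.5 N of push. I continue, then slow down near contact.

```bash
python3 -m jog '[[[0,1,0.1],0,0],[[0,1,0.1],0,0],[[0,1,0.1],0,0],[[0,1,0.1],0,0],[[0,0.5,0.05],0,0]]';python3 - <<'E'
from h import *
need([570,-100,70],84.6); p=telemetry.state()['ee_pos'][:2]; print('BY',p@BY,'BX',p@BX-575.4*.9956)
f=grab('wrist','w14'); s=grab('side','s14')
E
```

```text
time_s: 21.58
ee_pos: [567.3, -108.8, 72.1]
ee_rot: [175.4, 1.3, 174.5]
force: [-0.5, -2.3, 2.6]
gripper_width: 0.3
t 21.57 pos [ 567.3 -108.8   72.1] jaw 84.62 F [-0.5 -2.3  2.6] w 0.3 | shift cm [-0.182  0.886  0.282] turn 0.02 q6 -103.0 tilt [ 0.0301  0.0776 -0.9965]
BY -55.20146962452186 BX 2.112968826531869
```

```bash
cat >> h.py <<'E'
def prof(name,y0,y1,step,xb=-22,z=40):
    f=load(name); im=f['color'].astype(int)
    for yb in np.arange(y0,y1,step):
        # bed coords -> world; centre line through (575.4,0)
        p=np.array([575.4,0])+ (yb-53.9)*BY + xb*BX; u=proj(f,[*p,z]).round().astype(int)
        print(yb,u,im[u[1],u[0]] if 0<=u[0]<560 and 0<=u[1]<420 else None,end='; ')
    print()
E
python3 - <<'E'
from h import *
prof('w14',88,160,3); print(); prof('s14',88,160,3)
E
```

```text
88 [474 206] [135 105  68]; 91 [477 205] [136 106  69]; 94 [480 205] [136 107  67]; 97 [483 205] [138 107  72]; 100 [486 205] [134 104  71]; 103 [489 205] [136 107  67]; 106 [492 205] [134 103  67]; 109 [495 205] [135 104  68]; 112 [497 205] [133 103  67]; 115 [500 205] [134 104  67]; 118 [503 205] [133 104  66]; 121 [505 205] [135 105  70]; 124 [508 205] [135 106  67]; 127 [510 204] [138 107  70]; 130 [513 204] [134 105  67]; 133 [515 204] [139 109  72]; 136 [518 204] [141 116  88]; 139 [520 204] [154 138 121]; 142 [523 204] [175 169 165]; 145 [525 204] [181 179 176]; 148 [527 204] [181 178 176]; 151 [529 204] [181 179 177]; 154 [532 204] [182 180 177]; 157 [534 204] [179 178 175]; 

88 [288 190] [100  79  56]; 91 [287 191] [112  87  59]; 94 [286 192] [111  85  60]; 97 [286 193] [113  89  64]; 100 [285 194] [109  85  57]; 103 [284 194] [110  86  61]; 106 [283 195] [120 106  99]; 109 [282 196] [136 132 136]; 112 [282 197] [130 131 132]; 115 [281 198] [135 132 135]; 118 [280 199] [131 131 132]; 121 [279 200] [130 130 131]; 124 [278 201] [132 131 135]; 127 [278 202] [130 129 132]; 130 [277 203] [133 131 134]; 133 [276 204] [136 133 135]; 136 [275 205] [133 133 133]; 139 [274 206] [134 132 135]; 142 [274 207] [131 129 133]; 145 [273 208] [132 131 130]; 148 [272 209] [132 130 133]; 151 [271 210] [127 124 127]; 154 [270 211] [124 124 126]; 157 [269 212] [129 127 129];
```

```bash
python3 -m jog '[[[0,0.9,0.1],0,0],[[0,0.9,0.1],0,0],[[0,0.8,0.08],0,0],[[0,0.3,0],0,0]]';python3 - <<'E'
from h import *
need([570,-70,70],84.6); p=telemetry.state()['ee_pos'][:2]; print('BY',p@BY,'BX',p@BX-575.4*.9956)
s=grab('side','s15'); prof('s15',124,158,2); prof('s15',124,158,2,xb=-19)
E
```

```text
time_s: 22.18
ee_pos: [570.1, -78.1, 71.2]
ee_rot: [175.4, 1.3, 174.5]
force: [0.3, -1.2, -0.9]
gripper_width: 0.7
t 22.18 pos [570.1 -78.1  71.2] jaw 84.57 F [ 0.3 -1.2 -0.9] w 0.7 | shift cm [0.094 0.788 0.183] turn -0.03 q6 -100.0 tilt [ 0.0298  0.0784 -0.9965]
BY -24.284868148829723 BX 2.076014830108761
124 [278 201] [108  85  60]; 126 [278 202] [109  85  61]; 128 [277 202] [109  85  58]; 130 [277 203] [110  85  59]; 132 [276 204] [115  90  68]; 134 [276 204] [115  90  68]; 136 [275 205] [131 128 126]; 138 [275 205] [131 128 126]; 140 [274 206] [130 131 134]; 142 [274 207] [134 134 137]; 144 [273 207] [135 132 133]; 146 [272 208] [136 133 135]; 148 [272 209] [136 132 134]; 150 [271 209] [125 123 123]; 152 [271 210] [130 127 129]; 154 [270 211] [123 120 123]; 156 [270 211] [123 120 123]; 
124 [277 200] [114  90  64]; 126 [277 201] [104  81  54]; 128 [276 202] [109  85  58]; 130 [276 202] [109  85  58]; 132 [275 203] [107  82  54]; 134 [274 204] [124 107  92]; 136 [274 204] [124 107  92]; 138 [273 205] [136 136 140]; 140 [273 206] [137 136 138]; 142 [272 206] [134 132 134]; 144 [272 207] [131 130 132]; 146 [271 207] [129 130 131]; 148 [271 208] [132 132 134]; 150 [270 209] [106 106 107]; 152 [270 209] [106 106 107]; 154 [269 210] [102 101 102]; 156 [268 211] [107 107 109];
```

```bash
python3 -m jog '[[[0,0.4,0.05],0,0],[[0,0.3,0.03],0,0],[[0,0.2,0.02],0,0],[[0,0.1,0.01],0,0]]';python3 - <<'E'
from h import *
need([570,-70,70],84.6); p=telemetry.state()['ee_pos'][:2]; print('BY',p@BY)
s=grab('side','s16'); prof('s16',136,158,2); prof('s16',136,158,2,xb=-19)
E
```

```text
time_s: 22.72
ee_pos: [571.3, -67.7, 71.1]
ee_rot: [175.4, 1.3, 174.5]
force: [-0.3, -1.9, 0.4]
gripper_width: 0.2
t 22.73 pos [571.3 -67.7  71.1] jaw 84.56 F [-0.3 -1.9  0.4] w 0.2 | shift cm [ 0.113 -0.254  0.087] turn -0.04 q6 -98.9 tilt [ 0.0302  0.078  -0.9965]
BY -13.819867315758614
136 [275 205] [108  84  59]; 138 [275 205] [108  84  59]; 140 [274 206] [108  83  59]; 142 [274 207] [112  86  58]; 144 [273 207] [108  83  56]; 146 [272 208] [120 109 101]; 148 [272 209] [134 131 136]; 150 [271 209] [123 123 124]; 152 [271 210] [129 127 131]; 154 [270 211] [126 123 128]; 156 [270 211] [126 123 128]; 
136 [274 204] [112  87  61]; 138 [273 205] [110  83  58]; 140 [273 206] [108  84  58]; 142 [272 206] [108  84  57]; 144 [272 207] [113  89  66]; 146 [271 207] [101  81  66]; 148 [271 208] [114 114 115]; 150 [270 209] [108 108 109]; 152 [270 209] [108 108 109]; 154 [269 210] [107 107 110]; 156 [268 211] [109 107 111];
```

```bash
for i in 1 ; do python3 -m jog '[[[0,0.12,0.01],0,0],[[0,0.1,0.01],0,0]]'; done; python3 -m jog '[[[0,0.1,0.01],0,0]]'; python3 - <<'E'
from h import *
p=telemetry.state()['ee_pos'][:2]; print('BY',p@BY)
E
```

```text
time_s: 23.02
ee_pos: [571.6, -65.5, 71.1]
ee_rot: [175.4, 1.3, 174.4]
force: [-1.1, -2.3, 0.7]
gripper_width: 0.3
time_s: 23.15
ee_pos: [571.6, -64.5, 71.1]
ee_rot: [175.4, 1.3, 174.4]
force: [-0.5, -1.9, 0.9]
gripper_width: 0.2
BY -10.612782403210783
```

```bash
python3 -m jog '[[[0,0.1,0.01],0,0]]'; python3 - <<'E'
from h import *
p=telemetry.state()['ee_pos'][:2]; print('BY',p@BY)
s=grab('side','s17'); prof('s17',142,156,1);prof('s17',142,156,1,xb=-19)
E
```

```text
time_s: 23.28
ee_pos: [571.6, -64.0, 71.1]
ee_rot: [175.5, 1.3, 174.5]
force: [-1.3, -6.7, 2.1]
gripper_width: 0.3
BY -10.138678410655384
142 [274 207] [113  90  64]; 143 [273 207] [110  84  59]; 144 [273 207] [110  84  59]; 145 [273 208] [110  84  57]; 146 [272 208] [110  87  60]; 147 [272 208] [110  87  60]; 148 [272 209] [115  96  79]; 149 [272 209] [115  96  79]; 150 [271 209] [115 104  97]; 151 [271 210] [126 125 127]; 152 [271 210] [126 125 127]; 153 [270 210] [111 108 110]; 154 [270 211] [125 125 127]; 155 [270 211] [125 125 127]; 
142 [272 206] [111  86  61]; 143 [272 206] [111  86  61]; 144 [272 207] [107  83  56]; 145 [272 207] [107  83  56]; 146 [271 207] [106  83  61]; 147 [271 208] [119 102  86]; 148 [271 208] [119 102  86]; 149 [270 208] [122 117 119]; 150 [270 209] [115 115 117]; 151 [270 209] [115 115 117]; 152 [270 209] [115 115 117]; 153 [269 210] [106 103 106]; 154 [269 210] [106 103 106]; 155 [269 210] [106 103 106];
```

The force jumped from 2 to 6.7 N and the motion stalled, so the blank has met the shoe. I back off.

```bash
python3 -m jog '[[[0,-0.3,0],0,0],[[0,-1,0],0,0],[[0,-1.5,0],0,0],[[0,-0.5,-3],0,0],[[0,0,-5],0,0],[[0,0,-5],0,0],[[0,0,0],0,0]]'; python3 - <<'E'
from h import *
need([583,111,210],84.6); s=grab('side','s18'); 
a,b=load('s12')['color'].astype(int),s['color'].astype(int)
# stop shift between s12 (before) and now, by correlation of bar/shoe patch
g0=cv2.cvtColor(load('s12')['color'],cv2.COLOR_RGB2GRAY); g1=cv2.cvtColor(s['color'],cv2.COLOR_RGB2GRAY)
o=proj(s,[590,120,70]).astype(int); print(o)
for n,(x0,y0,x1,y1) in dict(bar=(o[0]-14,o[1]-16,o[0]+16,o[1]+26),ptr=(272,215,312,242)).items():
    r=cv2.matchTemplate(g1[y0-6:y1+6,x0-6:x1+6],g0[y0:y1,x0:x1],cv2.TM_CCOEFF_NORMED); m=cv2.minMaxLoc(r); x,y=m[3]
    q=lambda l,c,r: (l-r)/(2*(l-2*c+r)); sx=q(*r[y,x-1:x+2]) if 0<x<r.shape[1]-1 else 0; sy=q(*r[y-1:y+2,x]) if 0<y<r.shape[0]-1 else 0
    print(n,m[1],x-6+sx,y-6+sy)
print('1mm along BY =',proj(s,[590.94,129.96,60])-proj(s,[590,120,60]),'/10')
E
```

```text
time_s: 24.2
ee_pos: [563.8, -111.3, 199.7]
ee_rot: [175.3, 1.1, 174.3]
force: [-0.6, -0.8, -0.5]
gripper_width: 0.2
t 24.20 pos [ 563.8 -111.3  199.7] jaw 84.35 F [-0.6 -0.8 -0.5] w 0.2 | shift cm [ 0.298 22.325  0.804] turn -0.25 q6 -101.3 tilt [ 0.0276  0.0801 -0.9964]
[253 202]
bar 0.9424881935119629 -0.118709035 0.03144404
ptr 0.9614816308021545 -0.0023632005 -0.023883985
1mm along BY = [-2.9  3.3] /10
```

The stop has not moved (patch shift about 0.1 px). One last near check from above.

```bash
python3 -m jog '[[[0,6,0.5],0,0],[[0,6,0.5],0,0],[[0,6,0.5],0,0],[[0,3.5,0.2],0,0],[[0,0,0],0,0],[[0,0,0],0,0]]'; python3 - <<'E'
from h import *
need([583,111,210],84.6); f=grab('wrist','w19'); f2=load('w12')
for n in ('w12','w19'):
    f=load(n); im=f['color'].astype(int); t=proj(f,[547.6,122.4,42]); print(n,'tip pred',t)
    g=im[:,:,:].copy()
    # shoe edges vs. pointer axis: rows in lip just robot-side of the slot (bed x=-20, shoe top z=48)
    out=[]
    for xb in (-18,-16,-12,-8):
        ys=np.arange(120,205,.5); cs=[]
        for yb in ys:
            p=np.array([575.4,0])+(yb-53.9)*BY+xb*BX; u=proj(f,[*p,48]).astype(np.float32)
            cs.append(cv2.getRectSubPix(f['color'],(1,1),(float(u[0]),float(u[1])))[0,0].astype(int))
        cs=np.array(cs); dull=(cs.mean(1)>125)&((cs.max(1)-cs.min(1))<35)
        e=np.where(np.diff(dull.astype(int)))[0]; print(xb,'edges yb',ys[e].tolist())
E
```

```text
time_s: 25.0
ee_pos: [580.6, 105.7, 187.0]
ee_rot: [175.4, -0.2, 174.0]
force: [0.8, -0.4, -0.3]
gripper_width: 0.4
t 25.00 pos [580.6 105.7 187. ] jaw 83.96 F [ 0.8 -0.4 -0.3] w 0.4 | shift cm [-0.172  0.734 -2.249] turn -0.64 q6 -79.2 tilt [ 0.0052  0.0799 -0.9968]
w12 tip pred [271.1 153. ]
-18 edges yb [164.5, 182.0]
-16 edges yb [163.5, 183.5]
-12 edges yb [150.5, 163.0, 185.0, 195.0]
-8 edges yb [150.5, 163.0, 187.0, 194.5]
w19 tip pred [278.  166.8]
-18 edges yb [151.0, 164.5, 182.0]
-16 edges yb [151.0, 163.5, 184.0]
-12 edges yb [151.0, 163.0, 186.5, 194.5]
-8 edges yb [151.0, 163.0, 188.5, 194.5]
```

```bash
python3 - <<'E'
from h import *
f=load('w19'); print(ray(f,280,210)[0].round())
for xb in(-24,-20,-8):
    for yb in np.arange(142,156,1.):
        p=np.array([575.4,0])+(yb-53.9)*BY+xb*BX; u=proj(f,[*p,40 if xb<-22 else 46]).astype(np.float32)
        print(yb,cv2.getRectSubPix(f['color'],(1,1),(float(u[0]),float(u[1])))[0,0],end=' ')
    print()
crop(f,180,130,330,260,5,'w19c')
E
```

```text
[503. 102. 339.]
142.0 [159 123  79] 143.0 [157 121  78] 144.0 [157 122  76] 145.0 [160 124  79] 146.0 [157 121  76] 147.0 [156 122  78] 148.0 [158 124  78] 149.0 [156 122  80] 150.0 [157 130  98] 151.0 [166 150 136] 152.0 [174 168 162] 153.0 [180 176 173] 154.0 [181 177 174] 155.0 [179 175 173] 
142.0 [191 147  93] 143.0 [192 148  96] 144.0 [192 147  96] 145.0 [191 146  94] 146.0 [192 148  96] 147.0 [189 145  94] 148.0 [189 146  92] 149.0 [185 143  91] 150.0 [171 136  95] 151.0 [152 134 114] 152.0 [153 148 142] 153.0 [163 162 159] 154.0 [167 165 163] 155.0 [166 165 161] 
142.0 [199 153  97] 143.0 [199 153  96] 144.0 [200 153  98] 145.0 [199 153  98] 146.0 [200 154  98] 147.0 [200 154  97] 148.0 [200 154  98] 149.0 [197 152  97] 150.0 [186 145  99] 151.0 [164 142 119] 152.0 [166 162 155] 153.0 [178 175 173] 154.0 [182 180 175] 155.0 [182 180 175]
```

Wood passes straight into shoe at 151 mm, with no dark slot in between. The fingers are about 70 mm clear above the stop.

```bash
python3 -c "from workcell import job_done; print(job_done())"
```

```text
the job is handed in; nothing more can be done
None
```

The stop is caught in the channel at the pointer, the blank butts against its shoe, and I handed the job in at about 25 s. I did not check the knob, offcut or screwdriver at the end. The arm worked clear of them, and the last picture viewed, before the blank was pushed, showed them in place.

**What I did:** I took the larger wooden-barred stop from the rack and lowered its nut through the slot. I pushed it down to about 21–22 mm, twisted it a quarter turn and let it rise. It drifted about 10 mm along the channel during the twist, so I slid it back along the channel to the pointer. Then I pushed the blank along the fence with closed fingers until the force jumped from 2 N to 6.7 N, and backed away.

**Last checks:**
- **Caught:** pulling up on the stop met 8.6 N at the expected height.
- **On the pointer:** the stop's centre is within about 0.5 mm of the tip along the bed. It had not moved measurably (about 0.1 pixel) after the blank touched it.
- **Butted:** the colours run straight from wood to shoe, with no slot showing between them.

**Loose ends:**
- The stop sits about 3 mm off the channel's centre line, towards the fence; I left it there because it is within the slot's play.
- The bar measured within about 1° of square when caught. I did not measure the angle again after sliding the stop back, and the view after that showed it square.
- The tool ended tilted about 4.5°, which did not affect the result.
- One last picture was refused because the limit of 12 had been reached, so the final check was numeric only.

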